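# Fetch the stain remover from behind the laundry bottles

### The arm

A 6-joint arm with a two-finger parallel gripper is mounted at the origin on the work surface. World frame = base frame: x ahead of the robot, y to its left, z up, the work surface at z = 0. Lengths are in mm, angles in rad, forces in N, time in s.
With the tool pointing down it reaches from about 250 to 725 mm from the base axis. Payload 4 kg.
Tool frame: the origin (TCP) lies at the very end of the fingers, on their centre line; the grasp point (between the pads) lies 19 mm behind it; z points along the fingers, x is the direction in which the jaws open and shut, and the axes are right-handed (so a half turn about z gives the same grasp; the last joint's range is limited). The gripper opens to 85 mm and grips with 20 to 120 N. Pads are 22 mm wide; open, the fingers measure 114 mm over their backs; the gripper's body (76 mm by 85 mm) begins 54 mm behind the grasp point. The pads swing forward as they close: fully open they stand 13 mm farther back than shut.
Start: joints at [-1.17, 0.241, 0.005, 1.335, 0, 1.571], TCP at [195.076, -460.375, 208.606] pointing down, gripper open.
Joint ranges: [-2.72, 2.72], [-1.05, 1.87], [-1.09, 1.28], [-1.99, 2.15], [-1.42, 1.44], [-3.14, 3.14]. Speed limits (rad/s): [2.79, 2.79, 3.14, 3.14, 3.14, 3.14].

### API

Orientations are given as [roll, pitch, yaw] about the fixed x, y, z axes, in that order (R = Rz(yaw) Ry(pitch) Rx(roll)).
In Python, from station import robot, optics, masks_of, tip_of gives the robot as it stands. Calls block until the motion is done:
- robot.reach(position, orientation): joint-space move of the TCP to a pose.
- robot.move_l(position, rotation=None, rate=150): straight line of the TCP; rotation=None keeps the orientation; rate is the mean speed in mm/s.
- robot.set_joints(angles): joint-space move.
- robot.open_jaws() and robot.gripper_close(force=None): open the fingers fully, or close them until they stop; force is the grip in N (None keeps the last).
- robot.hold(seconds).
- robot.solve_ik(position, orientation): joint angles nearest the present ones, or None.
- robot.state(): the state.
- optics.read_camera(name): name is "side" or "top" or "wrist"; returns a dict with "pixels" (400x640x3 uint8, red, green, blue), "fx", "fy", "cx", "cy" (pixels), "R" (3x3) and "t" (3): a world point X has camera coordinates R X + t. Camera axes: x right, y down, z forward; pixel columns grow to the right and rows downward; lengths in mm; the calibration is good to about 2 mm. A picture is of the moment at which its call begins. There is no depth.
A pose or a line that the arm cannot do raises robot.IKError and nothing moves.
- robot.close_job(): hands the job in, once; it reports no verdict.
Trained networks look in a picture, given as the dict that the camera call returned (one of the last four; its "shot" number tells which), for a name from the list of things; names that differ only in an ending like _2 or _b are one class to them, and where a whole thing is asked for, a point or a joint stands for the part that bears it (a point fixed in the world has none). Each returns a list of dicts, best first, with "confidence" (0 to 1); they miss things now and then, are a little off and sometimes report something else, mostly with a low value. They report only what shows in the picture. A call takes as long as a camera call. They do not tell look-alikes from the thing itself.
- masks_of(thing, picture): "region" (400x640 bool, what is visible of it) and "pixel" ([column, row] in pixels, amid what is visible of it).
- tip_of(thing, picture): "pixel" ([column, row] in pixels: a listed point, or the origin of a listed thing).
The state is a dict: "time": time; "joint_positions": joint angles; "dq": joint speeds; "joint_torque": joint torques, N m; "eef_pos": TCP position; "ee_rot": TCP orientation; "wrist_force": force on the tool from outside, world axes, zero at the start; "wrist_torque": the same for the moment, N m; "finger_gap": finger opening in mm.
Only numpy, scipy, OpenCV 4.12 (cv2) and the standard library are available. Lean on these libraries where they do the work, as an engineer would, in place of code of your own. Each camera call takes 0.05 s, during which the arm holds its last target. There are 200 camera calls.

### The job

The yellow tub of stain remover is hemmed in by three laundry bottles: leaving the tub where it is, first stand all three bottles on the black rubber mat, then put the tub upright on the floor of the square orange tray while the bottles are still on the black mat. After that put the bottles back where they belong (some may have been left in the wrong place): each standing wholly on the round mat of its own cap colour, and leave everything standing. Do not tip over any bottle or the tub.

Things in the scene. Friction and masses are not known exactly. Their poses are not given: they have to be found in the camera images.
- blue_bottle: Loose white laundry bottle with a blue screw cap and a blue band round its middle, about 0.25 kg. Round body 54 mm in diameter up to 88 mm high, a sloping shoulder to 104 mm, then the cap, 31 mm in diameter, from 104 to 138 mm (grip it by the cap; the cap does not turn). Origin: centre of its underside; z up along its axis. At the start it stands on one of the round mats, often a wrong one.
- green_bottle: Loose white laundry bottle with a green screw cap and a green band round its middle, about 0.25 kg. Round body 54 mm in diameter up to 88 mm high, a sloping shoulder to 104 mm, then the cap, 31 mm in diameter, from 104 to 138 mm (grip it by the cap; the cap does not turn). Origin: centre of its underside; z up along its axis. At the start it stands on one of the round mats, often a wrong one.
- red_bottle: Loose white laundry bottle with a red screw cap and a red band round its middle, about 0.25 kg. Round body 54 mm in diameter up to 88 mm high, a sloping shoulder to 104 mm, then the cap, 31 mm in diameter, from 104 to 138 mm (grip it by the cap; the cap does not turn). Origin: centre of its underside; z up along its axis. At the start it stands on one of the round mats, often a wrong one.
- blue_mat: Fixed round blue mat, 76 mm in diameter, 3 mm thick, the home of the blue-capped bottle. It lies on a fixed brown board 4 mm thick. Origin: centre of its underside (the mat's top is at z + 3 mm). The three mats lie to the front, left and right of the tub, 66 mm from the tub's centre at the start; which colour is where varies.
- green_mat: Fixed round green mat, 76 mm in diameter, 3 mm thick, the home of the green-capped bottle. It lies on a fixed brown board 4 mm thick. Origin: centre of its underside (the mat's top is at z + 3 mm). The three mats lie to the front, left and right of the tub, 66 mm from the tub's centre at the start; which colour is where varies.
- red_mat: Fixed round red mat, 76 mm in diameter, 3 mm thick, the home of the red-capped bottle. It lies on a fixed brown board 4 mm thick. Origin: centre of its underside (the mat's top is at z + 3 mm). The three mats lie to the front, left and right of the tub, 66 mm from the tub's centre at the start; which colour is where varies.
- tub: Loose low yellow tub of stain remover, orange disc on its lid, round, 52 mm in diameter, 48 mm high, about 0.15 kg; the lid does not come off. Origin: centre of its underside; z up. At the start it stands on the brown board, 4 mm above the counter, hemmed in by the three taller bottles; behind it (far side from the robot) the board has a lip 22 mm high, 54 mm from the tub's centre.
- tray: Fixed square orange plastic tray, 130 x 130 mm outside, rim 14 mm high and 4 mm thick, floor 4 mm thick. Origin: centre of its underside; x and y along its sides. It lies to the left or right of the board: where the black mat is not.
- side_mat: Fixed black ribbed rubber mat, 280 mm along its own x, 120 mm along its own y, 4 mm thick: the side area, big enough for the three bottles in a row along its x. Origin: centre of its underside. It lies to the left or right of the board.
Things that resemble listed ones, but are neither listed nor needed, are in the scene too. Several things have the shape of the tub; the one meant has the colours described above.

How it is judged (in metres and radians):
On the way, in this order (a step that is already met when the one before it is completed fails the run):
1. all three bottles stand released on the black mat, and the tub has not left its place (moved less than 40 mm) (x of blue_bottle in the frame of side_mat between -0.12 and 0.12 m and y of blue_bottle in the frame of side_mat between -0.045 and 0.045 m and z of each of blue_bottle, green_bottle, red_bottle in the frame of side_mat below 0.012 m and linear speed of each of blue_bottle, green_bottle, red_bottle below 0.02 m/s and angle between each of blue_bottle, green_bottle, red_bottle's own z axis and vertical below 0.1 rad and x of green_bottle in the frame of side_mat between -0.12 and 0.12 m and y of green_bottle in the frame of side_mat between -0.045 and 0.045 m and x of red_bottle in the frame of side_mat between -0.12 and 0.12 m and y of red_bottle in the frame of side_mat between -0.045 and 0.045 m and contact force between each of blue_bottle, green_bottle, red_bottle and the fingers below 0.05 N and distance of tub from where it was at the start of the episode below 0.04 m), for 0.2 s.
2. the tub stands released on the tray's floor while the three bottles still stand on the black mat (x of tub in the frame of tray between -0.038 and 0.038 m and y of tub in the frame of tray between -0.038 and 0.038 m and z of tub in the frame of tray below 0.01 m and linear speed of each of tub, blue_bottle, green_bottle, red_bottle below 0.02 m/s and angle between each of tub, blue_bottle, green_bottle, red_bottle's own z axis and vertical below 0.1 rad and contact force between tub and the fingers below 0.05 N and x of blue_bottle in the frame of side_mat between -0.12 and 0.12 m and y of blue_bottle in the frame of side_mat between -0.045 and 0.045 m and z of each of blue_bottle, green_bottle, red_bottle in the frame of side_mat below 0.012 m and x of green_bottle in the frame of side_mat between -0.12 and 0.12 m and y of green_bottle in the frame of side_mat between -0.045 and 0.045 m and x of red_bottle in the frame of side_mat between -0.12 and 0.12 m and y of red_bottle in the frame of side_mat between -0.045 and 0.045 m), for 0.2 s.
At the end, for the whole second after the job is handed in: Each bottle stands upright (within 0.1 rad), released and at rest on the round mat of its own cap colour, its centre within 14 mm of the mat's centre, and the tub stands upright, released and at rest on the floor of the tray (horizontal distance between blue_bottle and blue_mat below 0.014 m and z of blue_bottle in the frame of blue_mat below 0.01 m and linear speed of each of blue_bottle, green_bottle, red_bottle, tub below 0.02 m/s and angle between each of blue_bottle, green_bottle, red_bottle, tub's own z axis and vertical below 0.1 rad and horizontal distance between green_bottle and green_mat below 0.014 m and z of green_bottle in the frame of green_mat below 0.01 m and horizontal distance between red_bottle and red_mat below 0.014 m and z of red_bottle in the frame of red_mat below 0.01 m and x of tub in the frame of tray between -0.038 and 0.038 m and y of tub in the frame of tray between -0.038 and 0.038 m and z of tub in the frame of tray below 0.01 m and contact force between each of blue_bottle, green_bottle, red_bottle, tub and the fingers below 0.05 N); the robot touches nothing.
It fails at once if the blue bottle is tipped over (angle between blue_bottle's own z axis and vertical above 0.7 rad).
It fails at once if the green bottle is tipped over (angle between green_bottle's own z axis and vertical above 0.7 rad).
It fails at once if the red bottle is tipped over (angle between red_bottle's own z axis and vertical above 0.7 rad).
It fails at once if the tub is tipped over (angle between tub's own z axis and vertical above 0.7 rad).
It also fails if it takes over 141 s, if anything falls off the work surface, if the arm or the gripper's body presses on something with over 40 N, if the wrist force passes 120 N, or if a joint passes its speed limit or range.

## Working session

There is one attempt and no reset: what is moved stays moved. The work goes in short steps, each a Python script; the robot and the scene stay as the last script left them, time stands still between calls to the robot, and variables do not carry over. Pictures are saved under pics/ and viewed, about 12 in all and at most 16, crops included, and the job is handed in when it is done.

```bash
mkdir -p pics; ls; python3 - <<'E'
from station import robot, optics, masks_of, tip_of
import cv2,numpy as np
a=[]
for n in ("top","side"):
    p=optics.read_camera(n)
    cv2.imwrite(f"pics/{n}0.png",p["pixels"][:,:,::-1])
    print(n,p["fx"],p["fy"],p["cx"],p["cy"],np.round(p["R"],3).tolist(),np.round(p["t"],1).tolist())
    for t in ["blue_bottle","green_bottle","red_bottle","blue_mat","green_mat","red_mat","tub","tray","side_mat"]:
        print(t,[("m",np.round(d["pixel"]).tolist(),int(d["region"].sum()),round(d["confidence"],2)) for d in masks_of(t,p)][:3],[("t",np.round(d["pixel"],1).tolist(),round(d["confidence"],2)) for d in tip_of(t,p)][:3])
print(robot.state())
E
```

```text
pics
top 419.6909633310408 419.6909633310408 318.3065292303059 198.6121184780599 [[-0.003, -1.0, -0.025], [-0.996, 0.005, -0.089], [0.089, 0.025, -0.996]] [13.3, 572.8, 897.2]
blue_bottle [('m', [309.0, 210.0], 551, 0.66)] [('t', [308.5, 212.5], 0.86)]
green_bottle [('m', [372.0, 198.0], 600, 0.83)] [('t', [365.8, 201.9], 0.76)]
red_bottle [('m', [345.0, 236.0], 518, 0.94)] [('t', [343.0, 236.4], 0.97)]
blue_mat [('m', [317.0, 216.0], 245, 0.53)] [('t', [309.2, 209.2], 0.79)]
green_mat [('m', [358.0, 213.0], 303, 0.86)] [('t', [343.1, 238.2], 0.63), ('t', [365.3, 199.3], 0.56)]
red_mat [('m', [332.0, 231.0], 354, 0.74)] [('t', [342.8, 237.6], 0.72)]
tub [('m', [249.0, 197.0], 479, 0.85), ('m', [336.0, 204.0], 504, 0.78), ('m', [397.0, 140.0], 526, 0.67)] [('t', [394.7, 143.5], 0.84), ('t', [256.1, 236.4], 0.8), ('t', [427.1, 175.7], 0.74)]
tray [('m', [460.0, 236.0], 3682, 0.89)] [('t', [456.4, 238.1], 0.67), ('t', [309.1, 210.7], 0.63)]
side_mat [('m', [192.0, 248.0], 6679, 0.87)] [('t', [192.0, 243.9], 0.74)]
side 381.80958499197556 381.80958499197556 329.86809211333934 201.4778132
[... 1023 characters left out ...]
ime': 1.9, 'joint_positions': array([-1.16999934e+00,  2.40594024e-01,  4.97222684e-03,  1.33521616e+00,
        2.15896140e-05,  1.57078670e+00]), 'dq': array([-2.27246420e-03, -9.28777761e-07, -3.22152844e-04,  1.26037990e-03,
        6.59045267e-04, -7.22575482e-04]), 'joint_torque': array([ 9.00568048e-04, -3.72203636e+01,  2.52684921e+01,  1.24296617e-03,
        1.40019433e-04,  3.68216124e-07]), 'eef_pos': array([ 195.07422792, -460.35259504,  208.59883051]), 'ee_rot': array([-3.14157106e+00,  4.16311357e-05, -1.16998971e+00]), 'wrist_force': array([-0.04314792,  0.21813379,  0.14736067]), 'wrist_torque': array([ 0.00548876, -0.01022323,  0.01872365]), 'finger_gap': 85.33343104872625}
```

```bash
python3 - <<'E'
import cv2
a=cv2.imread("pics/top0.png")[100:330,120:540];cv2.imwrite("pics/top0c.png",cv2.resize(a,(798,437)))
E
```

```text
(no output)
```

View pics/top0c.png

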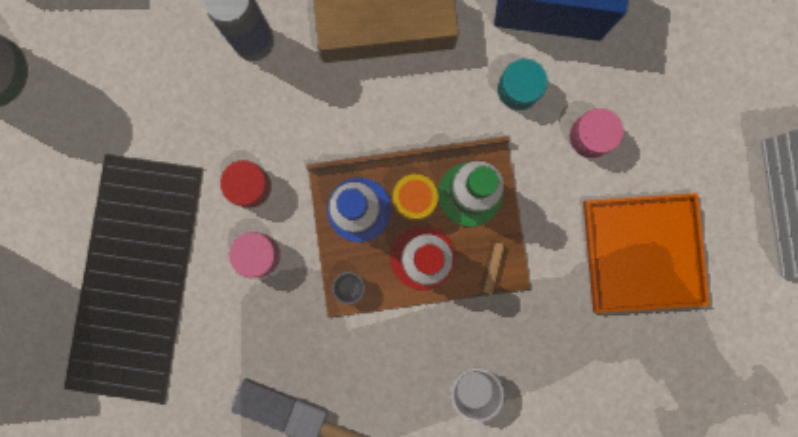

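View pics/side0.png

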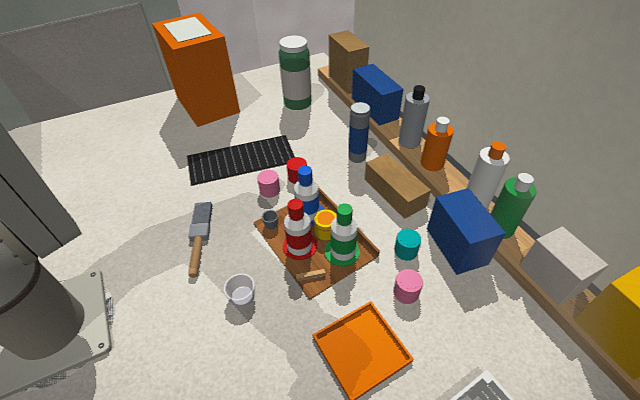

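Top crop (×1.9): blue, green and red bottles at about (352,204), (484,181) and (429,261), each apparently on its own colour of mat. The yellow tub with the orange disc is at (415,196), the black mat at left around (135,280) and the orange tray at right around (648,254). The side view agrees. Next I'll compute positions.

```bash
cat > h.py <<'E'
from station import robot, optics, masks_of, tip_of
import cv2, numpy as np, json
pi=np.pi
def ray(p,uv,z):
    R=np.array(p["R"]);t=np.array(p["t"]);c=-R.T@t
    d=R.T@np.array([(uv[0]-p["cx"])/p["fx"],(uv[1]-p["cy"])/p["fy"],1]); return (c+d*(z-c[2])/d[2])[:2]
HUE={"blue":(105,125),"green":(45,85),"red":(172,8),"orange":(8,19)}
def col(p,name,smin=120,vmin=40):
    h=cv2.cvtColor(p["pixels"],cv2.COLOR_RGB2HSV);a,b=HUE[name];H=h[:,:,0]
    m=((H>=a)&(H<=b)) if a<b else ((H>=a)|(H<=b))
    return m&(h[:,:,1]>smin)&(h[:,:,2]>vmin)
def blob(m,uv,r=9):
    n,l,s,c=cv2.connectedComponentsWithStats(m.astype(np.uint8))
    k=min(range(1,n),key=lambda i:np.hypot(*(c[i]-uv))+(1e3 if s[i,4]<30 else 0))
    return c[k],s[k]
def goto(x,y,z,yaw,rate=None):
    """nearest half-turn of yaw to keep joint 6 central"""
    q1=np.arctan2(y,x); q6=(q1+pi/2-yaw+pi/2)%pi-pi/2; yaw=q1+pi/2-q6
    robot.reach([x,y,z],[pi,0,yaw]) if rate is None else robot.move_l([x,y,z],[pi,0,yaw],rate)
def S():
    s=robot.state();return round(s["time"],1),np.round(s["eef_pos"],1).tolist(),round(s["finger_gap"],1),np.round(s["wrist_force"],1).tolist()
E
python3 - <<'E'
from h import *
p=optics.read_camera("top")
for n,uv in (("blue",(305.3,207.4)),("green",(374.7,195.3)),("red",(345.8,237.4)),("orange",(338.5,203.2))):
    c,s=blob(col(p,n),uv); print(n,c.round(1),s,"xy",ray(p,c,145 if n!="orange" else 52).round(1))
for t,z in (("side_mat",4),("tray",14)):
    m=masks_of(t,p)[0]["region"].astype(np.uint8)
    r=cv2.minAreaRect(np.argwhere(m)[:,::-1].astype(np.float32)); b=cv2.boxPoints(r)
    print(t,[ray(p,u,z).round(1).tolist() for u in b], np.mean([ray(p,u,z) for u in b],0).round(1))
# tall bottle near mat
print("tall",ray(p,(120,137),150),"start time",S())
q=optics.read_camera("side")
for n,uv in (("blue",(305,173)),("green",(344,211)),("red",(296,205))):
    c,s=blob(col(q,n),uv); print("side",n,c.round(1),s,ray(q,c,130).round(1))
E
```

```text
blue [304.6 206.9] [297 200  16  15 185] xy [546.5  34.1]
green [374.  194.9] [367 188  15  15 176] xy [568.7 -98.4]
red [345.4 236.1] [338 229  16  16 194] xy [490.6 -43.4]
orange [338.4 202.8] [330 194  18  18 259] xy [561.3 -32.6]
side_mat [[341.8, 381.9], [621.7, 336.5], [597.7, 213.2], [319.9, 261.4]] [470.3 298.2]
tray [[558.2, -228.2], [566.8, -365.6], [437.2, -369.1], [428.4, -233.4]] [ 497.7 -299.1]
tall [684.45792592 394.26581863] start time (2.0, [195.1, -460.4, 208.6], 85.3, [0.2, -0.3, -0.3])
side blue [304.8 175.3] [298 166  14  20 247] [546.7  34.1]
side green [344.  214.1] [336 204  16  22 294] [568.3 -99.3]
side red [295.4 209. ] [288 198  16  23 291] [490.3 -43.9]
```

```bash
cat >> h.py <<'E'
MC=np.array([470.3,298.2]);MA=np.deg2rad(-9.8);MX=np.array([np.cos(MA),np.sin(MA)])
LAT=np.arctan2(-132.5,22.2)
UP=285
def pick(x,y,yaw,z):
    goto(x,y,UP,yaw,250); goto(x,y,z,yaw,120); robot.gripper_close(50); print("grip",S())
    goto(x,y,z+40,yaw,80); goto(x,y,UP,yaw,200)
def place(x,y,yaw,z):
    goto(x,y,UP,yaw,220); goto(x,y,z+15,yaw,150); goto(x,y,z,yaw,40); print("down",S())
    robot.open_jaws(); robot.hold(.3); goto(x,y,z+60,yaw,80); goto(x,y,UP,yaw,250)
E
python3 - <<'E'
from h import *
robot.reach([300,-300,UP],[pi,0,-pi/4]);print(S())
pick(490.5,-43.6,LAT,116)
print(S())
p=optics.read_camera("side");cv2.imwrite("pics/s1.png",p["pixels"][:,:,::-1])
E
```

```text
(2.9, [299.8, -300.4, 284.6], 85.3, [-0.2, -0.3, 0.1])
grip (7.8, [490.9, -43.8, 116.5], 27.9, [-0.7, -0.1, 2.8])
(9.2, [489.8, -43.5, 283.5], 27.8, [-0.9, 0.7, -3.5])
```

View pics/s1.png

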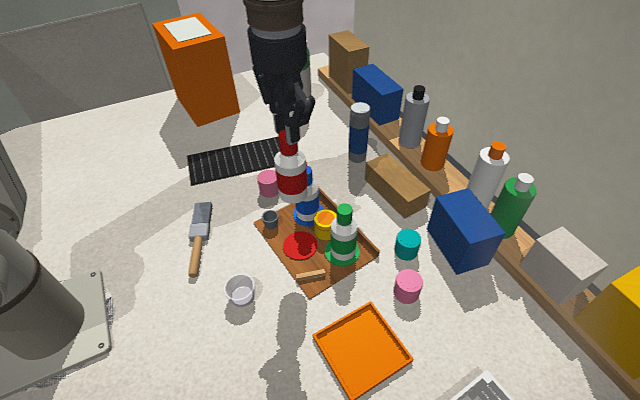

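The red bottle hangs upright at (290,165) and its empty red mat shows at (300,246). Next I'll place it and move the other two.

```bash
python3 - <<'E'
from h import *
slot=lambda s: MC+MX*s
z=113.5
place(*slot(-80),MA+pi/2,z)
pick(546.5,34.1,LAT+pi/2,116); place(*slot(0),MA+pi/2,z)
pick(568.5,-98.8,LAT+pi/2,116); place(*slot(80),MA+pi/2,z)
robot.move_l([300,300,UP]);print(S())
im=[]
p=optics.read_camera("top");im=p["pixels"][100:330,120:540,::-1];cv2.imwrite("pics/t2.png",cv2.resize(im,(798,437)))
for n,uv in (("blue",(314,210)),("green",(365,200)),("red",(343,237))):
    c,s=blob(col(p,n),uv); print(n,c.round(1),s,"mat",ray(p,c,7).round(1))
c,s=blob(col(p,"orange"),(338,203));print("tub",s,ray(p,c,52).round(1))
for n in ("red","blue","green"):
    s0=slot({"red":-80,"blue":0,"green":80}[n]);R=np.array(p["R"]);X=R@[*s0,142]+p["t"];uv=(p["fx"]*X[0]/X[2]+p["cx"],p["fy"]*X[1]/X[2]+p["cy"])
    c,s=blob(col(p,n),uv);print(n,"cap",s,ray(p,c,142).round(1),"want",s0.round(1))
E
```

```text
down (12.8, [391.6, 311.8, 113.6], 27.9, [0.1, -0.7, -0.0])
grip (18.7, [547.1, 34.2, 116.5], 28.2, [1.0, 0.3, 2.2])
down (23.3, [470.4, 298.4, 113.6], 27.8, [0.4, 0.2, -1.2])
grip (29.6, [569.0, -98.8, 116.6], 27.8, [0.1, -0.3, 3.1])
down (34.7, [549.3, 284.7, 113.6], 27.5, [1.1, 0.3, -1.3])
(38.9, [300.5, 300.0, 284.8], 85.4, [0.7, 0.1, 0.0])
blue [308.8 209.9] [293 194  33  33 866] mat [549.2  32.8]
green [368.9 200.8] [351 186  34  33 736] mat [ 569.  -101.9]
red [342.1 235.1] [325 218  35  35 957] mat [492.8 -41.3]
tub [330 194  18  18 257] [561.2 -32.5]
red cap [152 281  17  17 206] [391.5 310.3] want [391.5 311.8]
blue cap [160 240  16  15 189] [470.5 298.2] want [470.3 298.2]
green cap [169 199  14  15 168] [549.5 284.6] want [549.1 284.6]
```

View pics/t2.png

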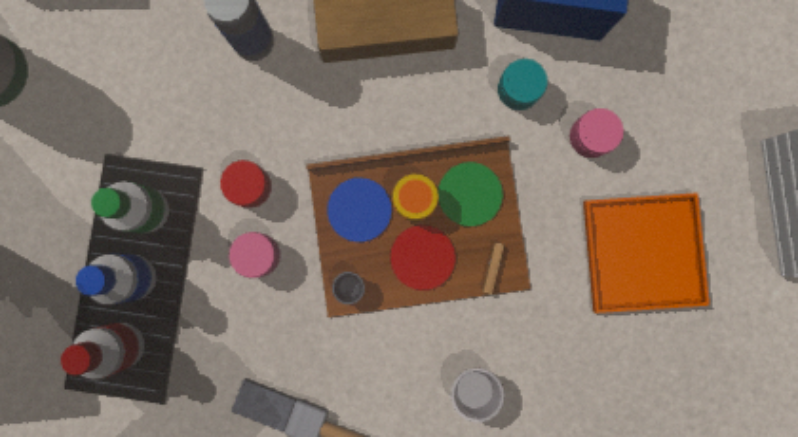

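All three bottles stand on the black mat (crop (130,210), (115,280), (105,350)). The blue, green and red round mats are empty at (360,210), (471,194) and (423,258), and the tub hasn't moved. The tub goes next.

```bash
python3 - <<'E'
from h import *
robot.move_l([480,0,UP])
pick(561.2,-32.5,np.arctan2(-132,17),19)
place(497.7,-299.1,np.arctan2(-137.4,8.6),21)
robot.move_l([300,-100,UP]);print(S())
p=optics.read_camera("top");im=p["pixels"][100:330,120:540,::-1];cv2.imwrite("pics/t3.png",cv2.resize(im,(798,437)))
h=cv2.cvtColor(p["pixels"],cv2.COLOR_RGB2HSV)
y=(h[:,:,0]>=20)&(h[:,:,0]<=32)&(h[:,:,1]>120)
c,s=blob(y,(460,236));print("tub",s,ray(p,s[:2]+(s[2:4]-1)/2,52).round(1))
for n,uv in (("blue",(309,210)),("green",(368,202)),("red",(342,235))):
    c,s=blob(col(p,n,100,20),uv);print(n,s,ray(p,s[:2]+(s[2:4]-1)/2,7).round(1),ray(p,c,7).round(1))
E
```

```text
grip (44.7, [561.8, -32.6, 19.8], 49.2, [-1.0, -0.5, 5.3])
down (50.4, [497.4, -298.9, 20.6], 49.7, [0.0, 0.7, -1.4])
(55.0, [300.4, -100.3, 284.9], 85.5, [-0.1, 0.5, -0.3])
tub [447 221  31  24 300] [ 497.3 -291.8]
blue [293 194  33  33 874] [549.   32.2] [549.1  32.6]
green [351 185  34  34 897] [567.4 -98.7] [566.8 -97.6]
red [325 218  35  35 953] [493.  -41.1] [492.7 -41.3]
```

View pics/t3.png

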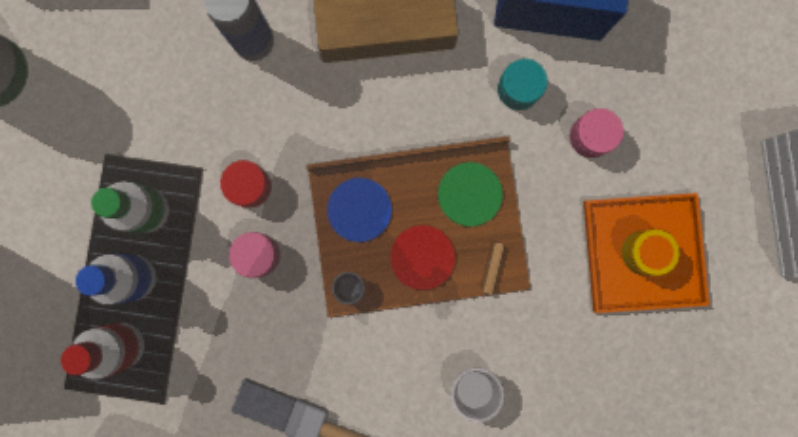

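The tub stands upright in the tray, with its lid at crop (656,252) near the tray's middle. The bottles are unchanged. Now I'll return them.

```bash
python3 - <<'E'
from h import *
Y=MA+pi/2; z=117
robot.move_l([420,150,UP])
for (x,y),m,yaw in (((549.4,284.7),(567.,-98.3),LAT+pi/2),((470.4,298.4),(549,32.4),LAT+pi/2),((391.6,311.5),(492.9,-41.2),LAT)):
    pick(x,y,Y,113.5); place(*m,yaw,z)
robot.move_l([330,-200,UP]);print(S())
p=optics.read_camera("top");cv2.imwrite("pics/t4.png",cv2.resize(p["pixels"][100:330,120:540,::-1],(798,437)))
for n,m in (("green",(567.,-98.3)),("blue",(549,32.4)),("red",(492.9,-41.2))):
    X=np.array(p["R"])@[*m,145]+p["t"];c,s=blob(col(p,n),(p["fx"]*X[0]/X[2]+p["cx"],p["fy"]*X[1]/X[2]+p["cy"]));print(n,s,ray(p,c,145).round(1),m)
p=optics.read_camera("side");cv2.imwrite("pics/s4.png",p["pixels"][:,:,::-1])
E
```

```text
grip (60.1, [549.7, 285.0, 114.0], 27.6, [0.5, 1.0, 2.3])
down (65.2, [567.1, -98.3, 117.0], 27.6, [-0.1, -0.2, -0.8])
grip (71.5, [470.7, 298.8, 114.0], 27.6, [-0.2, 0.1, 3.6])
down (76.0, [549.2, 32.4, 117.1], 27.5, [1.8, -0.1, -1.2])
grip (82.0, [391.8, 311.6, 114.0], 28.1, [-0.3, -0.7, 4.2])
down (87.0, [493.1, -41.3, 117.1], 27.7, [-0.5, -0.1, -0.5])
(91.0, [330.3, -199.7, 284.9], 85.5, [-0.4, 0.6, -0.6])
green [367 189  15  15 168] [567.2 -97.7] (567.0, -98.3)
blue [298 198  16  16 186] [549.1  32.2] (549, 32.4)
red [337 227  16  16 193] [493.3 -41. ] (492.9, -41.2)
```

View pics/t4.png

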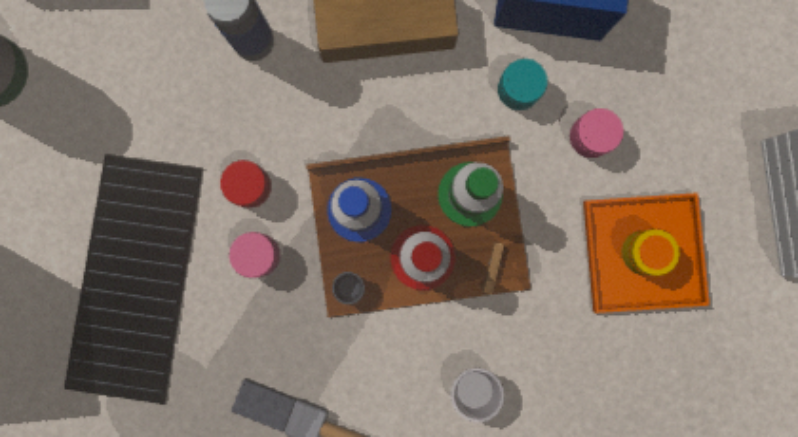

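View pics/s4.png

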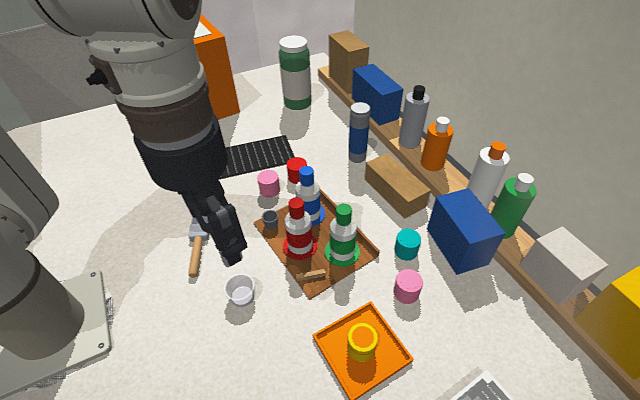

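Both views show each bottle upright on its own mat and the tub upright in the tray at side view (362,342). The gripper is clear.

```bash
python3 -c "
from h import *
robot.close_job()"
```

```text
the job is handed in; nothing more can be done
```

The job is done and handed in; the robot's clock read about 91 s at my last check, against the 141 s limit. I stood all three bottles on the black mat, put the tub in the orange tray, then returned each bottle to its mat. All three were already on their own colour at the start.

- **Bottles:** the last top picture puts each cap within about 1 mm of where I measured its mat's centre (limit 14 mm). Calibration is good to about 2 mm. All three look upright in both views.
- **Tub:** it looks upright, near the middle of the tray. One position estimate from its yellow colour read about 7 mm off in y, because the blob included the tub's side; the picture shows it central, and 7 mm would still be within the 38 mm limit.
- **Robot:** the gripper is open and clear of everything.

No check failed, but `close_job` gives no verdict, so the result is judged only from the pictures and readings.

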